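Stand the docked electric corkscrew in the gap of a crowded display row

ROBOT

A 6-joint arm with a two-finger parallel gripper is mounted at the origin on the work surface. World frame = base frame: x ahead of the robot, y to its left, z up, the work surface at z = 0. Lengths are in m, angles in degrees, forces in N, time in s.
With the tool pointing down it reaches from about 0.3 to 0.75 m from the base axis. Payload 8.5 kg.
Tool frame: the origin (TCP) lies on the centre line of the jaws, within the pads' length; the fingertips stand 22 mm ahead of it and the grasp point (between the pads) lies 3 mm ahead of it (env.tip_reach is the distance from the TCP to the fingertips, in m); y points along the fingers, z is the direction in which the jaws open and shut, and the axes are right-handed (so a half turn about y gives the same grasp; the last joint's range is limited). The gripper opens to 85 mm and grips with 20 to 120 N. Pads are 22 mm wide; open, the fingers measure 114 mm over their backs; the gripper's body (76 mm by 85 mm) begins 54 mm behind the grasp point. The pads swing forward as they close: fully open they stand 13 mm farther back than shut.
Start: joints at [51.377, 21.807, 74.336, -0, 83.858, -12.336], TCP at [0.244, 0.493, 0.253] pointing down, gripper open.
Joint ranges: [-178.18, 178.18], [-50.72, 133.34], [12.68, 142.11], [-81.47, 261.47], [9.98, 163.14], [-165.26, 165.26]. Speed limits (degrees/s): [136.94, 136.94, 180, 180, 180, 180].

INTERFACE

Orientations are given as a 3x3 rotation matrix whose columns are the frame's x, y, z axes.
In Python, from rig import env, get_image gives the robot as it stands. The module is installed in compiled form; this text tells all that it offers.
- The arm moves only by the tool carry_out, never from a script. Its argument "targets" is a list that holds one entry, the list of rows, each a list of 7 numbers: the closure, from 0 (fully open) to 1 (shut), then the shift along the world's x, y, z in mm, then the turn, a rotation vector about the world's x, y, z in degrees. In form: [[[claw, dx, dy, dz, ax, ay, az], ...]]. A call has 1 to 20 rows; each row is the pose to reach, as a shift and turn from the pose commanded when the call began; what a row does not reach only later rows make up. A row lasts 1/12 s, in which the tool goes at most 41.7 mm and 7.16 degrees, less where a joint would pass 70% of its speed; a pose out of reach is approached as far as the arm can. A call with a gripper value outside its range is refused whole. The fingers move at their own pace and stop on an object; "squeeze" is the grip in N (left out, the last holds). Time passes only in rows, so rows that repeat a pose let the fingers close. It gives the time, the measured TCP pose, the force and the opening at its end, in the units of the state.
- env.observe(): the state, without advancing time (a new reading comes with each control period).
- get_image(name): name is "side" or "top"; returns a dict with "img" (400x640x3 uint8, red, green, blue), "fx", "fy", "cx", "cy" (pixels), "k1" (the pictures are not rectified: a ray, as slopes to the right and down, at radius r is drawn at 1 + k1 r^2 times it, then the intrinsics apply), "rvec" (rotation vector, rad) and "tvec" (3), from world to camera coordinates, as OpenCV has them. Camera axes: x right, y down, z forward; pixel columns grow to the right and rows downward; lengths in m; the calibration is good to about 2 mm. A picture is of the moment at which its call begins. There is no depth.
- env.close_job(): hands the job in, once; it reports no verdict.
The state is a dict: "time_s": time; "q": joint angles; "qvel": joint speeds; "joint_efforts": joint torques, N m; "position": TCP position; "tool_rot": TCP orientation; "ft_force": force on the tool from outside, world axes, zero at the start; "wrist_torque": the same for the moment, N m; "grip_width": finger opening in m.
Only numpy, scipy, OpenCV 4.12 (cv2) and the standard library are available. Lean on these libraries where they do the work, as an engineer would, in place of code of your own. Each camera call takes 0.05 s, during which the arm holds its last target.

TASK

Squeeze in the two opposed buttons of the electric corkscrew to unlock it, lift it out of its dock, and stand it upright in the one open gap of the front row on the display board, in line with the pieces there, its foot wholly on the board under the iron rail. Lower it gently until it stands before you let go (do not drop it), keep it clear of the neighbouring pieces and the rail, do not wrench the dock, bump the stand or shift anything else.

Things in the scene. Friction and masses are not known exactly. Their poses are not given: they have to be found in the camera images.
- opener: Electric corkscrew, loose upright steel column 150 mm tall, about 0.4 kg, locked in the dock at the start. Origin: centre of its underside; z up its axis; +x away from the robot, up to 40 degrees aside. Foot 48 x 48 mm square, 36 mm high, above it a round column 38 to 42 mm thick. Let go, it is 60 mm wide along y at the foot, where catch tongues stand out 8 to 14 mm above the underside.
- opener_pinch (a point): point on the corkscrew's axis midway between its two dark buttons, 118 mm above its underside; axes as the corkscrew's. A button stands out on its +y and -y side (face 20 mm along x, 22 mm high); outer faces 57 mm apart, 44 mm when both are pressed. Held by its pressed buttons it lifts straight up.
- button_left (a joint): button on the corkscrew's +y side: 0 m out, 0.0065 m fully pressed; its spring needs 3 N to start, 6.5 N fully pressed. It draws in the catch tongue below it, which is free from about 0.005 m.
- button_right (a joint): the same for the button on its -y side. Both must be pressed together.
- dock: Fixed dock on a wooden pedestal 110 x 110 mm; the corkscrew stands on its floor, 72 mm above the counter, axes as the corkscrew's. Origin: centre of its underside. Steel walls rise 24 mm above that floor round the foot, 2 mm off it; lips on the +y and -y sides reach over the tongues. Lift the corkscrew at least 35 mm straight up to clear it.
- stand: Fixed display stand: wooden board on a plinth, top 80 mm above the counter, carrying an iron rail. Origin: under the middle of the front row, at counter height; x away from the robot (within 9 degrees), y along the row, z up. The board spans x = -36 (front edge) to +144 mm, y = -215 to +215 mm. Posts 12 mm thick at x = 125, y = +-205 mm, 195 mm above the board, bend forward to the rail.
- row_mid (a point): middle of the front row, on the board's top; axes as the stand's. The row runs along y at x = 0 (pieces up to 6 mm off it): three pieces and one gap, at about y = -150, -50, +50 and +150 mm (10 mm either way) in any order; the gap may be at an end of the row.
- rail: Flat iron rail over the row, in the stand's frame x = 18 to 48 mm, y = -215 to +215 mm, 182 to 196 mm above the board; its origin is the stand's. A vertical hand over the row strikes it; a hand leaning back to the robot by 30 to 45 degrees passes below and in front. The corkscrew fits under it with 32 mm to spare when it stands on the board.
- stopper: Heavy crystal stopper, round, 64 mm in diameter, 85 mm tall, in the front row. Origin: centre of underside.
- funnel: Brass bottle-neck funnel standing mouth down, 76 mm in diameter at the bottom, 92 mm tall, in the front row. Origin: centre of underside.
- beaker: Turquoise faience beaker, round, 72 mm in diameter, 72 mm tall, in the front row. Origin: centre of underside.
- gift_box: Wooden gift box, 55 mm along x, 115 mm along y, 60 mm tall, in the back row of the board, about x = 103 mm in the stand's frame. Origin: centre of underside.
- coaster: Steel bottle coaster, an open round cup 72 mm in diameter, 40 mm tall, in the back row of the board, at about x = 100 mm. Origin: centre of underside.
- cork_dish: Turquoise faience dish, 110 mm in diameter, 34 mm tall, on the counter between the robot and the stand. Origin: centre of underside.
- tee: T-handled corkscrew lying on the counter beyond the dock: wooden handle 100 mm long and 24 mm thick along its y, steel shank reaching 86 mm along its +x. Origin: under the middle of the handle, at counter height.
Mind the look-alikes: they are no part of the job. What is shaped like the opener but blue, pink or yellow is not meant.

How it is judged:
By the outcome, as a careful person would: the job done as asked, in the order asked, and still so for the second after the job is handed in, with the robot touching nothing.
It also fails if it takes over 45 s, if anything falls off the work surface, if the arm or the gripper's body presses on something with over 40 N, if the wrist force passes 120 N, or if a joint passes its speed limit or range.

## Working session

There is one attempt and no reset: what is moved stays moved. The work goes in short steps, Python scripts to look and compute and a tool call to move; the robot and the scene stay as the last step left them, time stands still between calls to the robot, and variables do not carry over. Pictures are saved under pics/ and viewed, and the job is handed in when it is done.

Besides the shell and the picture viewer there is one more tool, called after ">>>" as name([rows], argument=value, ...), one row to a line, values as JSON. carry_out: Moves the arm, as the interface text tells. Its arguments: {"type":"object","properties":{"targets":{"type":"array"},"squeeze":{"type":"number"}},"required":["targets"]}

```bash
ls; mkdir -p pics; python3 - <<'E'
from rig import env,get_image
import cv2,pickle
d={}
for n in("side","top"):
    g=get_image(n); d[n]=g; cv2.imwrite(f"pics/{n}0.png",g["img"][:,:,::-1])
    print(n,{k:g[k] for k in g if k!="img"})
pickle.dump(d,open("v0.pkl","wb"))
print(env.observe(),env.tip_reach)
E
```

```text
pics
side {'fx': 395.0802825182038, 'fy': 395.0802825182038, 'cx': 319.60395492381986, 'cy': 203.43982525795857, 'k1': -0.09642467989185857, 'rvec': array([ 2.12423216, -0.94654776,  0.43082298]), 'tvec': array([-0.46782686,  0.31134229,  0.83985722])}
top {'fx': 416.40286054805324, 'fy': 416.40286054805324, 'cx': 314.6959728732704, 'cy': 204.8337950138412, 'k1': -0.0642108923389459, 'rvec': array([ 1.98897969, -2.24739793,  0.2287797 ]), 'tvec': array([-0.05834278,  0.59740895,  0.97479555])}
{'time_s': 0.1, 'q': array([ 5.13781239e+01,  2.18375384e+01,  7.43782142e+01, -1.64979953e-04,
        8.38587365e+01, -1.23351687e+01]), 'qvel': array([ 0.09965943, -0.04451758, -0.18647079,  0.04084619, -0.04810242,
        0.0430375 ]), 'joint_efforts': array([ 4.18979515e-03, -4.49218726e+01, -2.31659013e+01, -1.98397452e-04,
        3.62369537e-03, -4.61206412e-05]), 'position': array([0.24342576, 0.49294202, 0.25278261]), 'tool_rot': array([[ 8.96589225e-01, -8.09244314e-04,  4.42862402e-01],
       [-4.42863056e-01, -1.01751610e-03,  8.96588690e-01],
       [-2.74939675e-04, -9.99999155e-01, -1.27067838e-03]]), 'ft_force': array([ 0.11865153, -0.24680718, -0.12132671]), 'wrist_torque': array([-0.00761896,  0.01106327, -0.01242469]), 'grip_width': 0.08522222072422833} 0.022
```

View pics/side0.png

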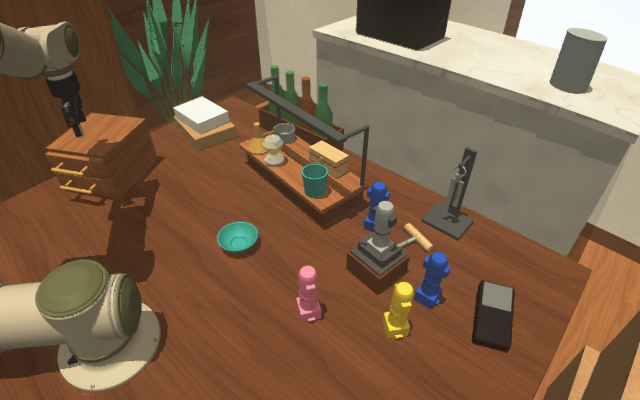

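View pics/top0.png

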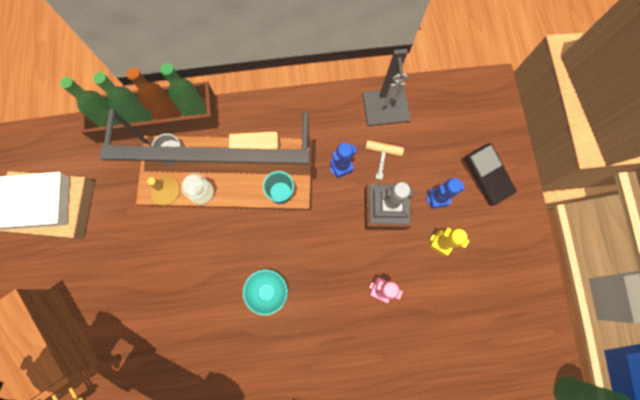

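Candidates: steel column in dock, side (383,230) / top (395,200); blue look-alikes at side (376,205) and (433,278); pink (308,292); yellow (399,310); black lever corkscrew (458,190). The steel one in the dock is the opener. I'll check it in close crops.

```bash
cat > h.py <<'E'
import numpy as np,cv2,pickle
def K(g): return np.array([[g["fx"],0,g["cx"]],[0,g["fy"],g["cy"]],[0,0,1]])
def D(g): return np.array([g["k1"],0,0,0,0.])
def proj(g,P): return cv2.projectPoints(np.float64(P).reshape(-1,1,3),g["rvec"],g["tvec"],K(g),D(g))[0][:,0]
def ray(g,uv):
    n=cv2.undistortPoints(np.float64(uv).reshape(-1,1,2),K(g),D(g))[:,0]
    R=cv2.Rodrigues(g["rvec"])[0]; d=np.c_[n,np.ones(len(n))]@R; c=-R.T@g["tvec"]
    return c,d/np.linalg.norm(d,axis=1)[:,None]
def onz(g,uv,z):
    c,d=ray(g,uv); return c+d*((z-c[2])/d[:,2])[:,None]
def tri(g1,u1,g2,u2):
    c1,d1=ray(g1,u1);c2,d2=ray(g2,u2);out=[]
    for a,b in zip(d1,d2):
        s=np.linalg.lstsq(np.c_[a,-b],c2-c1,rcond=None)[0]
        p,q=c1+a*s[0],c2+b*s[1]; out.append(np.r_[(p+q)/2,np.linalg.norm(p-q)])
    return np.array(out)
def crop(g,x,y,w,h,s,fn):
    im=cv2.resize(g["img"][y:y+h,x:x+w],None,fx=s,fy=s,interpolation=cv2.INTER_CUBIC)
    cv2.imwrite(fn,im[:,:,::-1])
E
python3 - <<'E'
from h import *
d=pickle.load(open("v0.pkl","rb"));s,t=d["side"],d["top"]
crop(s,335,190,100,100,6,"pics/c_s.png");crop(t,350,165,80,75,8,"pics/c_t.png")
crop(s,230,70,150,150,4,"pics/b_s.png");crop(t,90,100,240,120,3,"pics/b_t.png")
for g in(s,t):print(-cv2.Rodrigues(g["rvec"])[0].T@g["tvec"])
E
```

```text
[-0.00610661 -0.63483925  0.78619208]
[ 0.38081276 -0.10339225  1.07462523]
```

View pics/c_s.png

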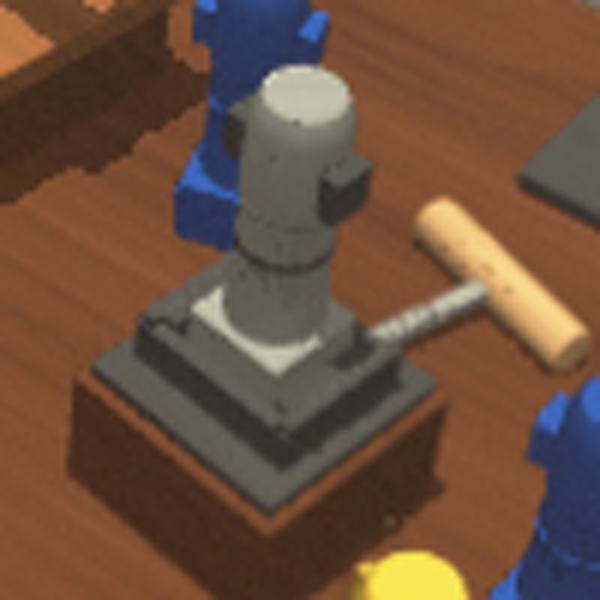

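View pics/c_t.png

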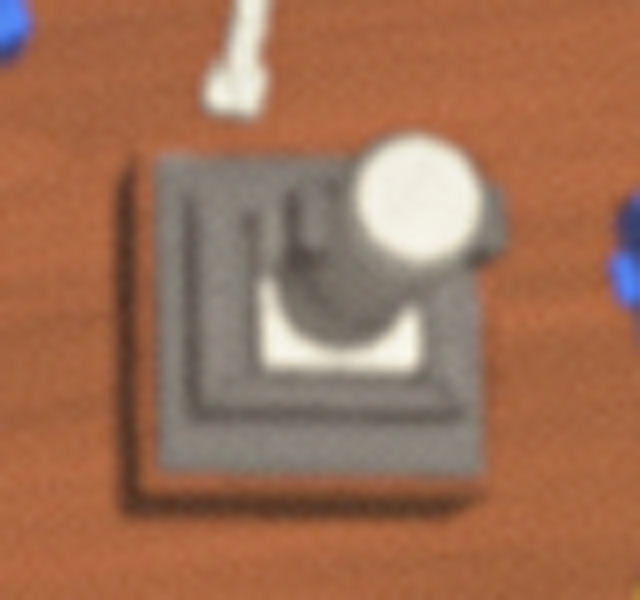

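View pics/b_s.png

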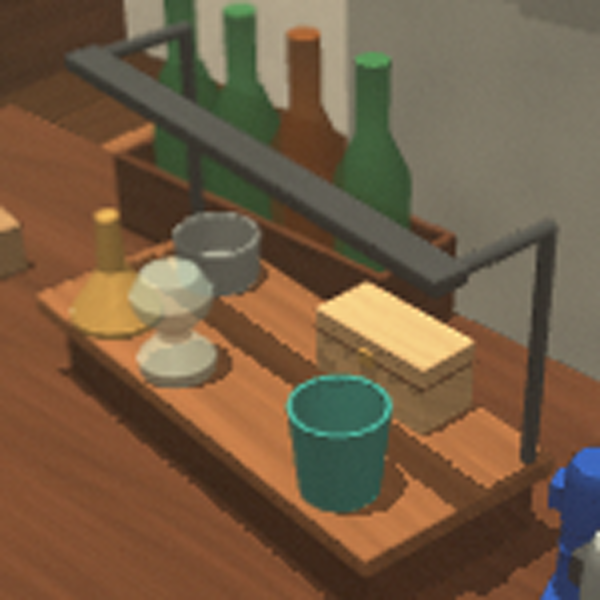

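View pics/b_t.png

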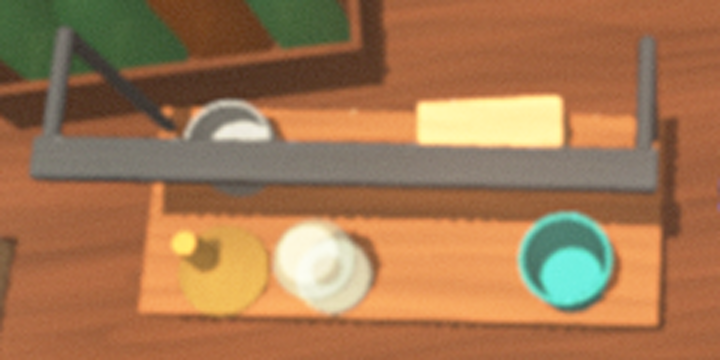

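The crops show the steel opener in its dock with dark buttons left and right. The row holds funnel, stopper, gap and beaker, so the gap is between stopper and beaker, around top px (240,188). Now I'll measure.

```bash
python3 - <<'E'
from h import *
np.set_printoptions(precision=4,suppress=True)
d=pickle.load(open("v0.pkl","rb"));s,t=d["side"],d["top"]
T=lambda x,y:(x/8+350,y/8+165); S=lambda x,y:(x/6+335,y/6+190)
BT=lambda x,y:(x/3+90,y/3+100); BS=lambda x,y:(x/4+230,y/4+70)
print("opener top t",onz(t,[T(419,199)],.222),"s",onz(s,[S(307,96)],.222),"tri",tri(t,[T(419,199)],s,[S(307,96)]))
f=onz(t,[T(262,370),T(424,370)],.108);print("foot front",f,np.linalg.norm(f[1]-f[0]))
w=onz(t,[T(195,415),T(462,415)],.096);print("wall front",w)
c=tri(t,[T(158,155),T(480,160),T(482,470),T(158,470)],s,[S(190,250),S(435,380),S(270,512),S(92,368)]);print("plate",c)
z=.08
b=onz(t,[BT(139,312),BT(659,326),BT(660,222)],z);print("board t",b,np.linalg.norm(b[1]-b[0]))
b2=onz(s,[BS(40,297),BS(370,562)],z);print("board s",b2,np.linalg.norm(b2[1]-b2[0]))
r=tri(t,[BT(33,178),BT(657,188),BT(657,150),BT(33,140)],s,[BS(68,58),BS(435,280),BS(465,268),BS(100,48)]);print("rail",r)
for n,p in(("beaker",BT(566,260)),): print(n,onz(t,[p],.152),onz(s,[BS(340,405)],.152))
print("stopper base",onz(t,[BT(333,272)],.09),onz(s,[BS(177,358)],.085))
print("funnel",onz(t,[BT(223,270)],.085))
# buttons right/left
print("buttons s/t", tri(t,[T(495,222)],s,[S(352,182)]))
E
```

```text
opener top t [[ 0.5627 -0.314   0.222 ]] s [[ 0.5658 -0.3141  0.222 ]] tri [[ 0.5633 -0.3144  0.2235  0.0022]]
foot front [[ 0.5413 -0.2872  0.108 ]
 [ 0.5355 -0.3351  0.108 ]] 0.0481911096522508
wall front [[ 0.5323 -0.2675  0.096 ]
 [ 0.5225 -0.3471  0.096 ]]
plate [[ 0.6051 -0.2614  0.084   0.0265]
 [ 0.603  -0.3699  0.0796  0.0003]
 [ 0.5086 -0.3565  0.0732  0.0012]
 [ 0.5215 -0.2586  0.0716  0.0025]]
board t [[ 0.6374  0.3064  0.08  ]
 [ 0.574  -0.1167  0.08  ]
 [ 0.6607 -0.1279  0.08  ]] 0.42784433366515406
board s [[ 0.6428  0.3036  0.08  ]
 [ 0.5809 -0.1172  0.08  ]] 0.4253301447748745
rail [[ 0.6909  0.2943  0.2766  0.005 ]
 [ 0.6286 -0.1244  0.2799  0.0019]
 [ 0.6552 -0.1272  0.2776  0.0004]
 [ 0.7204  0.294   0.2746  0.0083]]
beaker [[ 0.6193 -0.0516  0.152 ]] [[ 0.6256 -0.0498  0.152 ]]
stopper base [[0.6486 0.1414 0.09  ]] [[0.6532 0.1478 0.085 ]]
funnel [[0.6629 0.2332 0.085 ]]
buttons s/t [[ 0.5595 -0.3399  0.1996  0.0023]]
```

```bash
cat >> h.py <<'E'
from scipy.spatial.transform import Rotation as Ro
def tool(yaw,lean):
    y,l=np.radians([yaw,lean]); xa=np.array([np.cos(y),np.sin(y),0]); z=np.array([-np.sin(y),np.cos(y),0])
    a=np.sin(l)*xa-np.cos(l)*np.array([0,0,1]); return np.c_[np.cross(a,z),a,z]
def delta(o,pos,R):
    return 1000*(np.array(pos)-o["position"]), (Ro.from_matrix(R)*Ro.from_matrix(o["tool_rot"]).inv()).as_rotvec(degrees=True)
E
python3 - <<'E'
from rig import env
from h import *
np.set_printoptions(precision=2,suppress=True)
o=env.observe();R=tool(-7,40);a=R[:,1];g=np.array([.563,-.314,.190])-.003*a
print(a,g)
for p in([.40,.10,.33],g-.12*a): print(p,*delta(o,p,R))
d=pickle.load(open("v0.pkl","rb"));s,t=d["side"],d["top"]
print(onz(t,[(345,150),(455,186),(460,237),(392,291)],.14))
E
```

```text
[ 0.64 -0.08 -0.77] [ 0.56 -0.31  0.19]
[0.4, 0.1, 0.33] [ 156.57 -392.94   77.22] [-11.45 -38.54  18.52]
[ 0.48 -0.3   0.28] [ 241.1  -797.31   31.44] [-11.45 -38.54  18.52]
[[ 0.69 -0.22  0.14]
 [ 0.57 -0.46  0.14]
 [ 0.46 -0.45  0.14]
 [ 0.36 -0.27  0.14]]
```

>>> carry_out([
  [[0, 40, -80, 77, -2, -6, 3], [0, 60, -150, 77, -4, -13, 6], [0, 80, -200, 77, -6, -20, 9], [0, 100, -250, 77, -8, -26, 12], [0, 120, -300, 77, -10, -32, 15], [0, 157, -393, 77, -11.45, -38.54, 18.52], [0, 157, -393, 77, -11.45, -38.54, 18.52], [0, 157, -393, 77, -11.45, -38.54, 18.52], [0, 157, -393, 77, -11.45, -38.54, 18.52], [0, 157, -393, 77, -11.45, -38.54, 18.52], [0, 157, -393, 77, -11.45, -38.54, 18.52], [0, 157, -393, 77, -11.45, -38.54, 18.52], [0, 157, -393, 77, -11.45, -38.54, 18.52], [0, 157, -393, 77, -11.45, -38.54, 18.52]],
], squeeze=30)

```text
time_s: 1.27
position: [0.4003, 0.1001, 0.33]
tool_rot: [[0.76, 0.638, 0.122], [-0.094, -0.078, 0.993], [0.642, -0.766, 0.001]]
ft_force: [0.1, -0.3, 0.5]
grip_width: 0.0855
```

>>> carry_out([
  [[0, 10, -41, 0, 0, 0, 0], [0, 20, -82, 0, 0, 0, 0], [0, 30, -122, 0, 0, 0, 0], [0, 40, -162, 0, 0, 0, 0], [0, 45, -202, 0, 0, 0, 0], [0, 50, -242, 0, 0, 0, 0], [0, 60, -282, 0, 0, 0, 0], [0, 70, -322, 0, 0, 0, 0], [0, 77, -362, -20, 0, 0, 0], [0, 84, -395, -40, 0, 0, 0], [0, 84, -404, -46, 0, 0, 0], [0, 84, -404, -46, 0, 0, 0], [0, 84, -404, -46, 0, 0, 0]],
])

```text
time_s: 2.35
position: [0.4856, -0.3025, 0.2827]
tool_rot: [[0.762, 0.637, 0.119], [-0.094, -0.073, 0.993], [0.641, -0.768, 0.004]]
ft_force: [0.1, 0.7, 0.1]
grip_width: 0.0852
```

```bash
python3 - <<'E'
from rig import env,get_image
from h import *
np.set_printoptions(precision=4,suppress=True)
d={n:get_image(n) for n in("side","top")};pickle.dump(d,open("v1.pkl","wb"))
crop(d["side"],300,120,180,180,3,"pics/p1s.png");crop(d["top"],330,120,130,130,4,"pics/p1t.png")
o=env.observe();print(o["position"],o["q"])
a=o["tool_rot"][:,1];z=o["tool_rot"][:,2];tip=o["position"]+a*.003
print(proj(d["side"],[tip,[.563,-.314,.19]]),proj(d["top"],[tip,[.563,-.314,.19]]))
E
```

```text
[ 0.4854 -0.3017  0.2846] [ -55.8033   11.9566   93.1003   37.6361   52.7549 -156.409 ]
[[361.5843 199.8839]
 [383.7831 217.4402]] [[409.0497 220.9156]
 [399.3364 193.194 ]]
```

View pics/p1s.png

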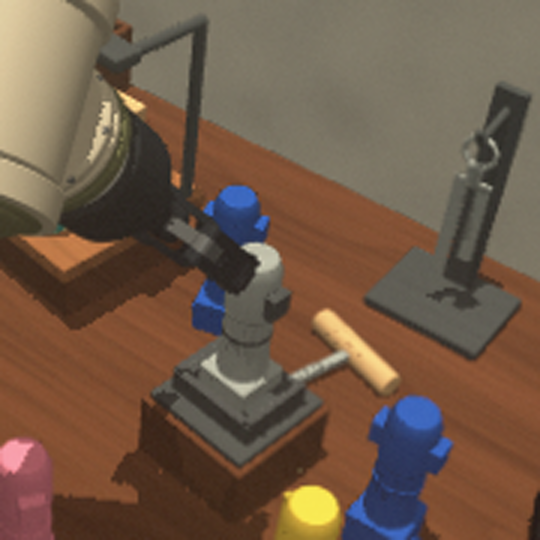

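View pics/p1t.png

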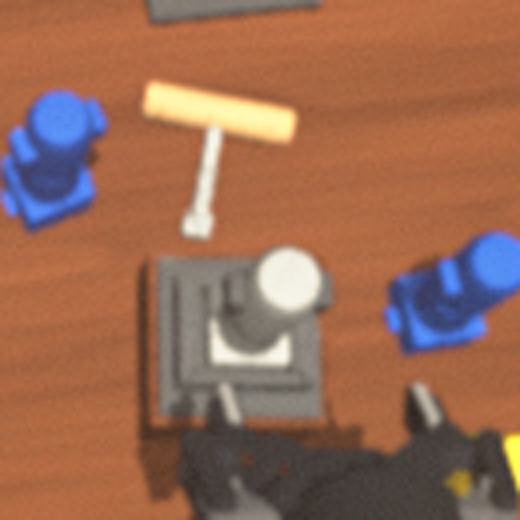

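>>> carry_out([
  [[0, 13, -1.7, -16, 0, 0, 0], [0, 26, -3.4, -31, 0, 0, 0], [0, 39, -5, -46, 0, 0, 0], [0, 51, -6.7, -61, 0, 0, 0], [0, 61, -8, -73, 0, 0, 0], [0, 67, -9, -81, 0, 0, 0], [0, 72, -9.5, -87, 0, 0, 0], [0, 77, -10, -92, 0, 0, 0], [0, 77, -10, -92, 0, 0, 0], [0, 77, -10, -92, 0, 0, 0]],
])

```text
time_s: 3.28
position: [0.5617, -0.3136, 0.1928]
tool_rot: [[0.76, 0.639, 0.121], [-0.093, -0.077, 0.993], [0.643, -0.766, 0.001]]
ft_force: [-0.6, -0.1, 0.2]
grip_width: 0.0855
```

```bash
python3 - <<'E'
from rig import env,get_image
from h import *
np.set_printoptions(precision=4,suppress=True)
d={n:get_image(n) for n in("side","top")};pickle.dump(d,open("v2.pkl","wb"))
crop(d["side"],330,170,100,100,6,"pics/p2s.png");crop(d["top"],350,150,90,90,6,"pics/p2t.png")
o=env.observe();print(o["position"],o["tool_rot"],o["ft_force"])
E
```

```text
[ 0.5614 -0.314   0.1931] [[ 0.7597  0.6389  0.1212]
 [-0.0929 -0.0778  0.9926]
 [ 0.6436 -0.7653  0.0003]] [-0.774  -1.4232 -0.3099]
```

View pics/p2s.png

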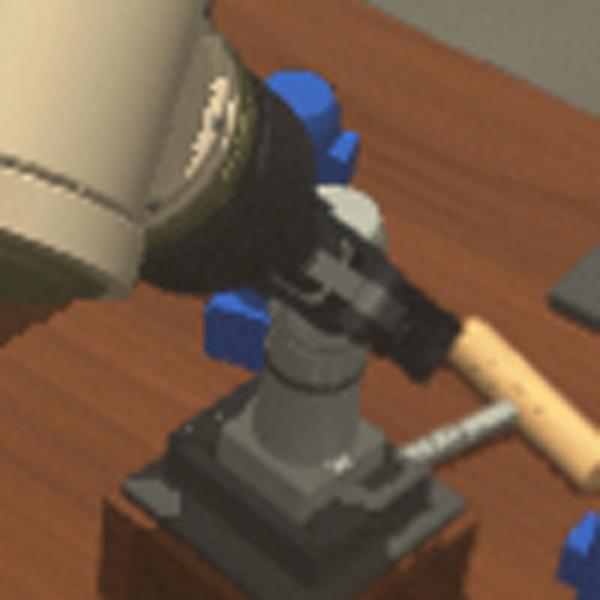

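View pics/p2t.png

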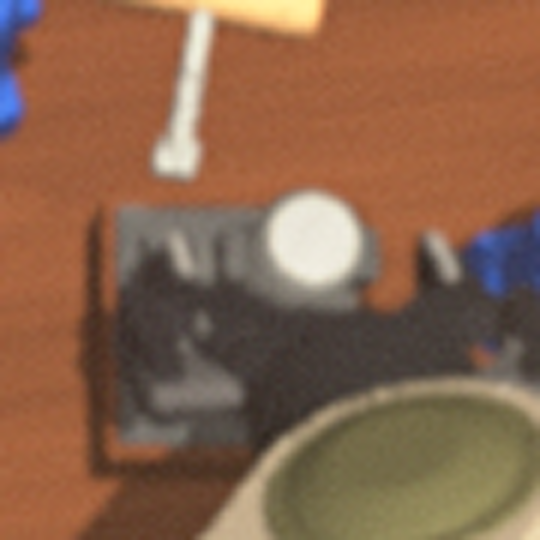

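>>> carry_out([
  [[0.2, 0, 0, 0, 0, 0, 0], [0.3, 0, 0, 0, 0, 0, 0], [0.4, 0, 0, 0, 0, 0, 0], [0.5, 0, 0, 0, 0, 0, 0], [0.6, 0, 0, 0, 0, 0, 0], [0.8, 0, 0, 0, 0, 0, 0], [1, 0, 0, 0, 0, 0, 0], [1, 0, 0, 0, 0, 0, 0], [1, 0, 0, 0, 0, 0, 0], [1, 0, 0, 0, 0, 0, 0]],
], squeeze=30)

```text
time_s: 4.22
position: [0.5619, -0.3137, 0.1938]
tool_rot: [[0.759, 0.64, 0.121], [-0.093, -0.077, 0.993], [0.645, -0.764, 0.001]]
ft_force: [-3.4, 3.6, 9.5]
grip_width: 0.0413
```

```bash
python3 - <<'E'
from rig import env,get_image
from h import *
np.set_printoptions(precision=4,suppress=True)
d={n:get_image(n) for n in("side","top")};pickle.dump(d,open("v3.pkl","wb"))
crop(d["side"],330,170,100,100,6,"pics/p3s.png");crop(d["top"],350,150,90,90,6,"pics/p3t.png")
o=env.observe();print(o["position"],o["tool_rot"],o["ft_force"],o["wrist_torque"],o["grip_width"])
E
```

```text
[ 0.5618 -0.3137  0.1938] [[ 0.7588  0.64    0.1208]
 [-0.0928 -0.0774  0.9927]
 [ 0.6447 -0.7644  0.0006]] [-3.308   4.2346  8.7029] [ 0.5393 -0.0846  0.3232] 0.04106778192360197
```

View pics/p3s.png

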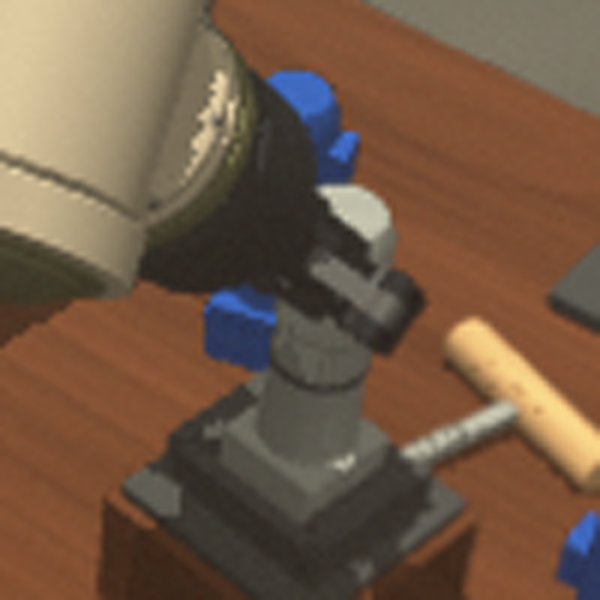

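View pics/p3t.png

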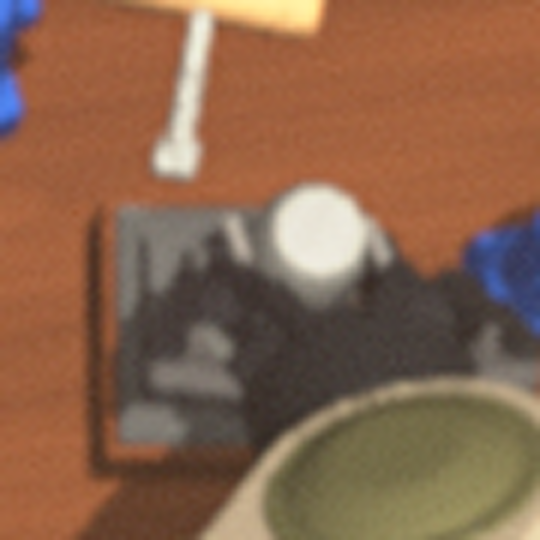

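>>> carry_out([
  [[1, 0, 0, 0.7, 0, 0, 0], [1, 0, 0, 1.4, 0, 0, 0], [1, 0, 0, 2.1, 0, 0, 0], [1, 0, 0, 2.8, 0, 0, 0], [1, 0, 0, 3.5, 0, 0, 0], [1, 0, 0, 4, 0, 0, 0], [1, 0, 0, 4, 0, 0, 0]],
])

```text
time_s: 4.9
position: [0.5615, -0.3139, 0.1961]
tool_rot: [[0.76, 0.638, 0.121], [-0.094, -0.077, 0.993], [0.643, -0.766, 0.001]]
ft_force: [0.5, 0.7, -4.1]
grip_width: 0.041
```

The force settled at about −4 N, which is the opener's own weight, so the catches are free. I'll keep lifting.

>>> carry_out([
  [[1, 0, 0, 2, 0, 0, 0], [1, 0, 0, 5, 0, 0, 0], [1, 0, 0, 8, 0, 0, 0], [1, 0, 0, 11, 0, 0, 0], [1, 0, 0, 14, 0, 0, 0], [1, 0, 0, 14, 0, 0, 0]],
])

```text
time_s: 5.4
position: [0.5617, -0.314, 0.2112]
tool_rot: [[0.76, 0.639, 0.121], [-0.093, -0.078, 0.993], [0.644, -0.765, 0.0]]
ft_force: [1.0, -0.9, -2.8]
grip_width: 0.0412
```

>>> carry_out([
  [[1, 0, 0, 4, 0, 0, 0], [1, 0, 0, 10, 0, 0, 0], [1, 0, 0, 16, 0, 0, 0], [1, 0, 0, 24, 0, 0, 0], [1, 0, 0, 32, 0, 0, 0], [1, 0, 0, 40, 0, 0, 0], [1, 0, 0, 48, 0, 0, 0], [1, 0, 0, 55, 0, 0, 0], [1, 0, 0, 55, 0, 0, 0], [1, 0, 0, 55, 0, 0, 0]],
])

```text
time_s: 6.23
position: [0.5616, -0.3139, 0.2657]
tool_rot: [[0.76, 0.639, 0.121], [-0.093, -0.077, 0.993], [0.643, -0.766, 0.0]]
ft_force: [-0.2, 0.9, -4.8]
grip_width: 0.0408
```

```bash
python3 - <<'E'
from rig import env,get_image
from h import *
np.set_printoptions(precision=4,suppress=True)
d={n:get_image(n) for n in("side","top")};pickle.dump(d,open("v4.pkl","wb"))
crop(d["side"],320,130,120,150,4,"pics/p4s.png");crop(d["top"],340,130,110,110,5,"pics/p4t.png")
o=env.observe();print(o["position"],o["tool_rot"],o["ft_force"],o["wrist_torque"],o["grip_width"],o["q"])
E
```

```text
[ 0.5614 -0.3137  0.2648] [[ 0.7606  0.6379  0.121 ]
 [-0.0937 -0.0765  0.9927]
 [ 0.6424 -0.7663  0.0016]] [ 0.1797  0.532  -3.94  ] [0.0381 0.6425 0.0063] 0.040997079369083804 [ -49.1357   19.659    85.4058   35.0414   48.8484 -149.5175]
```

View pics/p4s.png

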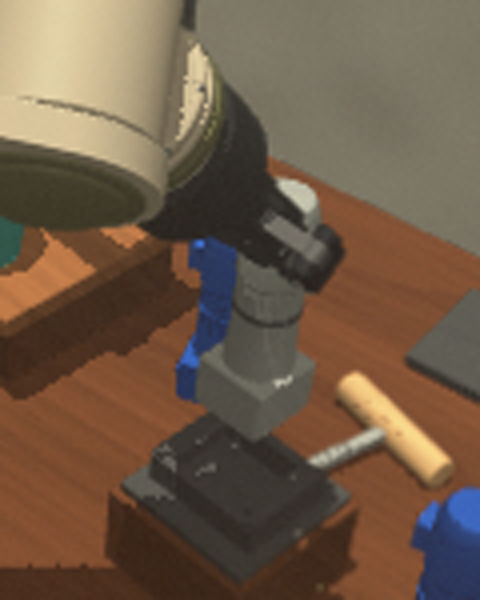

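View pics/p4t.png

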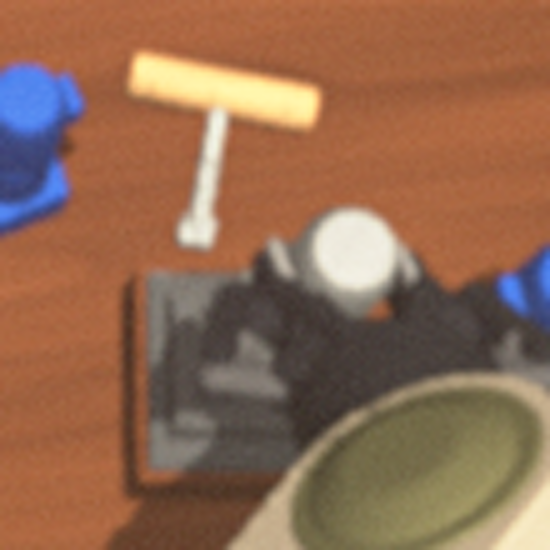

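```bash
python3 - <<'E'
from h import *
np.set_printoptions(precision=1,suppress=True)
d=pickle.load(open("v4.pkl","rb"));g=d["side"]
y=np.radians(-7);X=np.array([np.cos(y),np.sin(y),0]);Y=np.array([-np.sin(y),np.cos(y),0]);Z=np.array([0,0,1.])
o=np.array([.564,-.314,.143])
P=[o+sx*.024*X+sy*.024*Y+z*Z for z in(0,.036) for sx,sy in((-1,-1),(1,-1),(-1,1))]+[o+.15*Z]
for n,c,k in(("side",(320,130),4),("top",(340,130),5)):
    print(n,(proj(d[n],P)-c)*k)
crop(g,355,165,60,80,8,"pics/p5s.png")
print((proj(g,P)-(355,165))*8)
E
```

```text
side [[250.2 451.9]
 [306.6 411.5]
 [188.1 406. ]
 [257.3 406.3]
 [314.9 366. ]
 [193.2 360.4]
 [277.6 201.5]]
top [[330.  388.3]
 [325.4 286.5]
 [225.6 388.3]
 [347.7 372.6]
 [342.7 267. ]
 [239.3 372.5]
 [349.2 253.4]]
[[220.4 623.8]
 [333.1 543. ]
 [ 96.2 531.9]
 [234.5 532.5]
 [349.8 452.1]
 [106.5 440.9]
 [275.2 123. ]]
```

View pics/p5s.png

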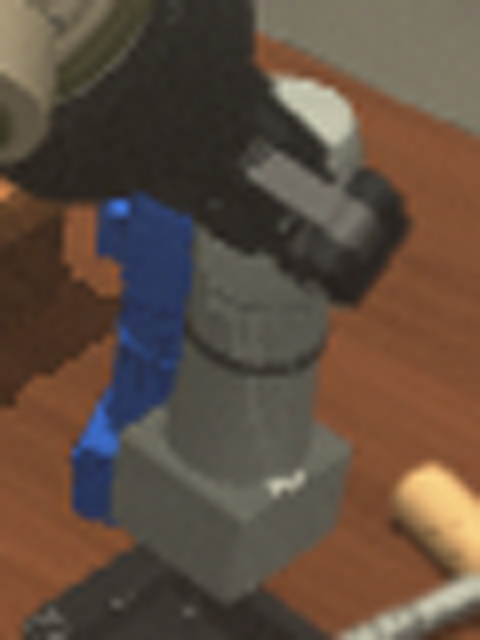

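```bash
python3 - <<'E'
from h import *
np.set_printoptions(precision=2,suppress=True)
g=pickle.load(open("v0.pkl","rb"))["side"]
y=np.radians(-7);X=np.array([np.cos(y),np.sin(y),0]);Y=np.array([-np.sin(y),np.cos(y),0]);Z=np.array([0,0,1.])
o=np.array([.563,-.314,.072])
P=[o+.15*Z,o-.024*X-.024*Y+.036*Z]
obs=np.array([(307,96),(278,372)])/6+(335,190)
print("bias v0",obs-proj(g,P))
# tilt sensitivity at v4
o=np.array([.564,-.314,.143])
def pts(th,dx,dz):
    c,s=np.cos(np.radians(th)),np.sin(np.radians(th));x=c*X-s*Z;z=s*X+c*Z;pin=o+.118*Z+dx*X+dz*Z;b=pin-.118*z
    return [b+.15*z,b-.024*x-.024*Y+.036*z,b-.024*x-.024*Y,b+.024*x-.024*Y+.036*z,b-.024*x+.024*Y+.036*z]
ob=np.array([(296,116),(243,520),(235,603),(350,447),(120,428)])/8+(355,165)-np.array([1.,-1.0])*0
for th in(0,2,4,6): print(th,ob-proj(g,pts(th,0,0)))
from scipy.optimize import least_squares
f=lambda p:(ob-proj(g,pts(*p[:3]))-p[3:]).ravel()
E
```

```text
bias v0 [[ 0.8  -0.62]
 [ 0.66 -1.72]]
0 [[ 2.6  -0.87]
 [ 1.06 -1.57]
 [ 1.82 -2.6 ]
 [ 0.03 -0.64]
 [ 1.69 -1.61]]
2 [[ 2.24 -0.66]
 [ 1.9  -1.89]
 [ 3.02 -3.21]
 [ 0.92 -1.48]
 [ 2.54 -1.9 ]]
4 [[ 1.88 -0.47]
 [ 2.72 -2.18]
 [ 4.21 -3.77]
 [ 1.81 -2.3 ]
 [ 3.38 -2.15]]
6 [[ 1.53 -0.29]
 [ 3.54 -2.43]
 [ 5.39 -4.28]
 [ 2.7  -3.09]
 [ 4.21 -2.36]]
```

>>> carry_out([
  [[1, -15, 8, 0, 0, 0, 0], [1, -35, 22, 0, 0, 0, 0], [1, -55, 42, 0, 0, 0, 0], [1, -65, 67, 0, 0, 0, -0.5], [1, -70, 92, 0, 0, 0, -0.5], [1, -71, 117, 0, 0, 0, -1], [1, -71, 142, 0, 0, 0, -1], [1, -71, 167, 0, 0, 0, -1.5], [1, -71, 192, 0, 0, 0, -1.5], [1, -71, 217, 0, 0, 0, -1.5], [1, -71, 242, 0, 0, 0, -1.5], [1, -71, 267, 0, 0, 0, -1.5], [1, -71, 292, 0, 0, 0, -1.5], [1, -68, 317, 0, 0, 0, -1.5], [1, -60, 340, 0, 0, 0, -1.5], [1, -48, 358, 0, 0, 0, -1.5], [1, -37, 368, 0, 0, 0, -1.5], [1, -30, 373, 0, 0, 0, -1.5], [1, -30, 373, 0, 0, 0, -1.5], [1, -30, 373, 0, 0, 0, -1.5]],
])

```text
time_s: 8.0
position: [0.5312, 0.0594, 0.2646]
tool_rot: [[0.759, 0.635, 0.146], [-0.113, -0.093, 0.989], [0.642, -0.767, 0.001]]
ft_force: [-0.6, 0.4, -3.8]
grip_width: 0.0408
```

```bash
python3 - <<'E'
from rig import env,get_image
from h import *
np.set_printoptions(precision=4,suppress=True)
d={n:get_image(n) for n in("side","top")};pickle.dump(d,open("v6.pkl","wb"))
crop(d["side"],200,60,200,180,4,"pics/p6s.png");crop(d["top"],90,100,240,150,3,"pics/p6t.png")
o=env.observe();print(o["position"],o["tool_rot"],o["ft_force"],o["grip_width"],o["q"],o["time_s"])
E
```

```text
[0.531  0.0588 0.2649] [[ 0.758   0.6353  0.1476]
 [-0.1138 -0.0939  0.9891]
 [ 0.6422 -0.7665  0.0011]] [ 0.5596 -0.2848 -3.8711] 0.04081013620189118 [ -5.5689   8.2323 101.6608  -3.6251  30.2351 -84.5904] 8.1
```

View pics/p6s.png

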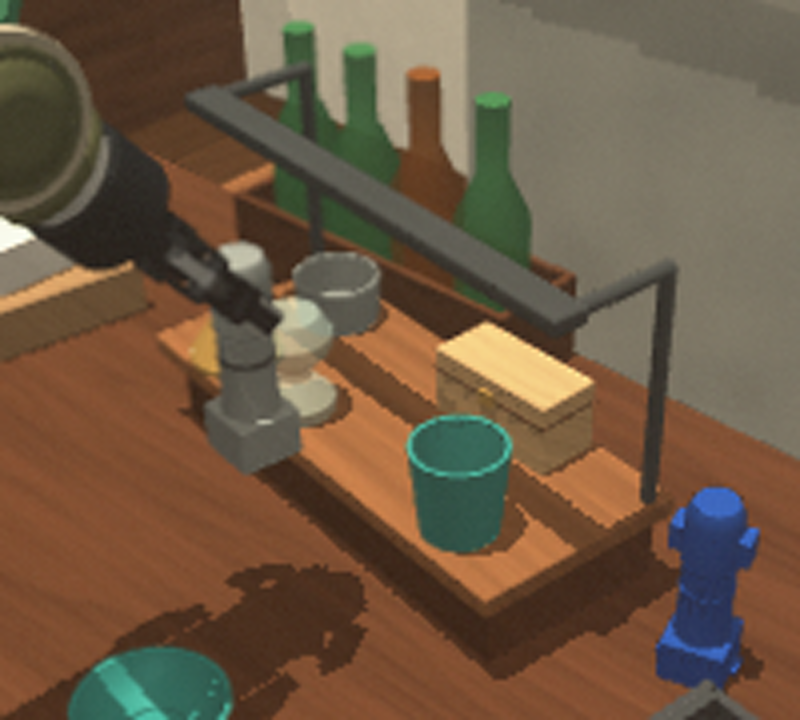

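View pics/p6t.png

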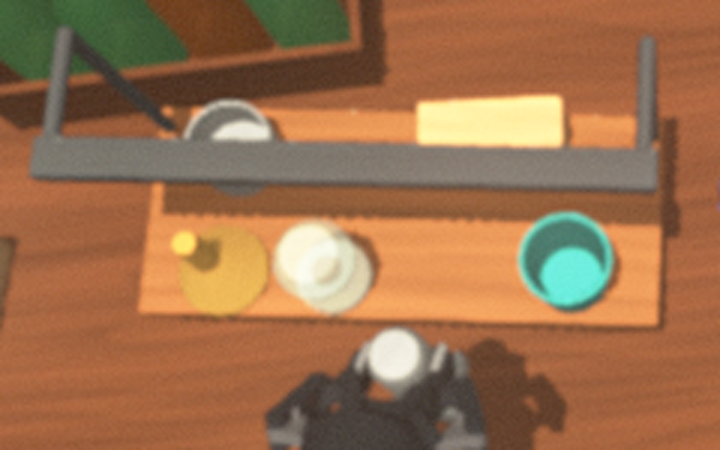

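```bash
python3 - <<'E'
from h import *
np.set_printoptions(precision=4,suppress=True)
d=pickle.load(open("v6.pkl","rb"));s,t=d["side"],d["top"]
crop(s,240,112,50,70,10,"pics/p7s.png");crop(t,200,200,60,50,10,"pics/p7t.png")
print(onz(t,[(395/3+90,355/3+100)],.293))
y=np.radians(-8.5);X=np.array([np.cos(y),np.sin(y),0]);Y=np.array([-np.sin(y),np.cos(y),0]);Z=np.array([0,0,1.])
o=np.array([.531,.0588,.2649-.1218])+.0035*X
P=[o+.15*Z]+[o+a*.024*X+b*.024*Y+z*Z for z in(0,.036) for a,b in((-1,-1),(1,-1),(-1,1))]
print((proj(s,P)-(240,112))*10);print((proj(t,P[:1])-(200,200))*10)
E
```

```text
[[0.5343 0.0551 0.293 ]]
[[177.7355 125.3711]
 [206.4671 685.5892]
 [354.8405 616.5696]
 [110.7145 602.9506]
 [193.16   576.1696]
 [345.1208 507.9787]
 [ 95.7661 494.7865]]
[[200.1569 184.3519]]
```

View pics/p7s.png

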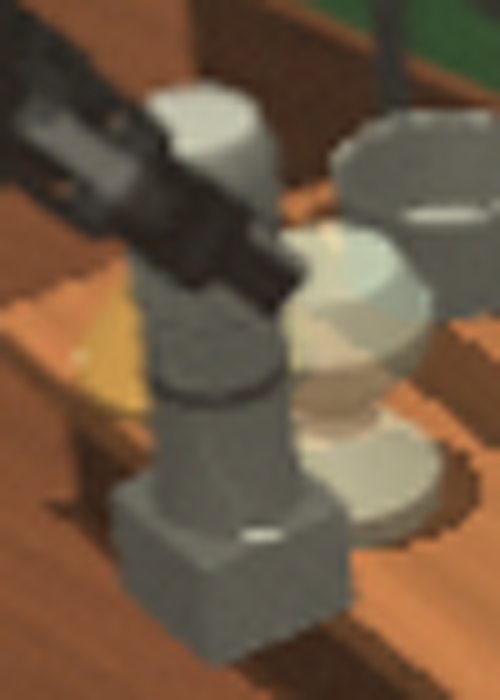

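View pics/p7t.png

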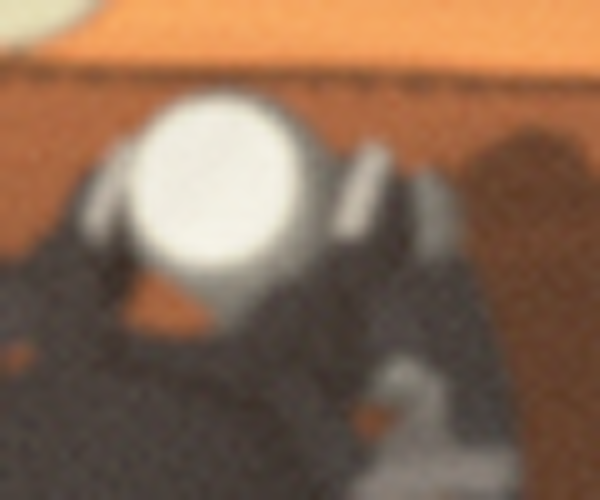

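>>> carry_out([
  [[1, 0, 0, -10, 0, 0, 0], [1, 0, 0, -25, 0, 0, 0], [1, 0, 0, -38, 0, 0, 0], [1, 0, 0, -48, 0, 0, 0], [1, 0, 0, -48, 0, 0, 0], [1, 6, -0.9, -48, 0, 0, 0], [1, 16, -2.4, -48, 0, 0, 0], [1, 28, -4.2, -48, 0, 0, 0], [1, 40, -6, -48, 0, 0, 0], [1, 52, -7.8, -48, 0, 0, 0], [1, 62, -9.3, -48, 0, 0, 0], [1, 70, -10.5, -48, 0, 0, 0], [1, 75, -11.2, -48, 0, 0, 0], [1, 75, -11.2, -48, 0, 0, 0]],
])

```text
time_s: 9.27
position: [0.6075, 0.0476, 0.2175]
tool_rot: [[0.757, 0.637, 0.147], [-0.113, -0.094, 0.989], [0.644, -0.765, 0.001]]
ft_force: [0.8, -0.6, -3.1]
grip_width: 0.0407
```

```bash
python3 - <<'E'
from rig import env,get_image
from h import *
np.set_printoptions(precision=4,suppress=True)
d={n:get_image(n) for n in("side","top")};pickle.dump(d,open("v8.pkl","wb"))
crop(d["side"],230,80,140,140,5,"pics/p8s.png");crop(d["top"],130,120,190,120,4,"pics/p8t.png")
o=env.observe();print(o["position"],o["ft_force"],o["grip_width"],o["q"],o["time_s"])
E
```

```text
[0.6063 0.0479 0.2172] [-0.5185 -0.0211 -3.4187] 0.04128777921401367 [ -6.0163  18.6862  96.2479  -3.5897  25.1445 -84.849 ] 9.3667
```

View pics/p8s.png

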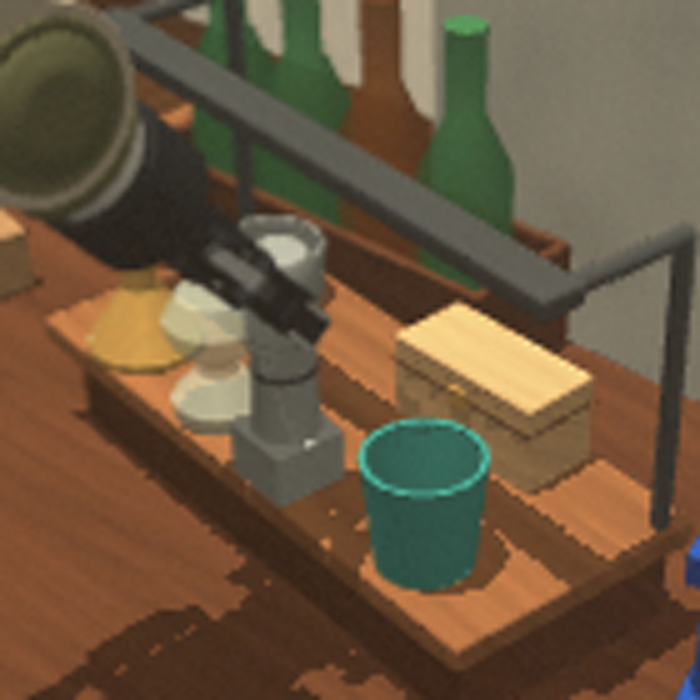

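View pics/p8t.png

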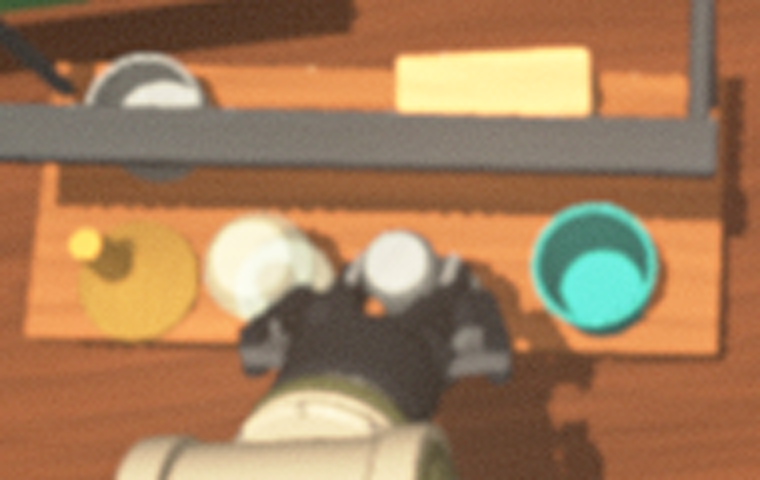

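```bash
python3 - <<'E'
from h import *
np.set_printoptions(precision=4,suppress=True)
d=pickle.load(open("v8.pkl","rb"));s,t=d["side"],d["top"]
def st(p):
    y=np.radians(-8.5);X=np.array([np.cos(y),np.sin(y)]);Y=np.array([-np.sin(y),np.cos(y)]);r=np.asarray(p)[:,:2]-[.642,.089];return np.c_[r@X,r@Y]*1000
print("top disc",st(onz(t,[(397/4+130,267/4+120)],.245)))
S=lambda x,y:(x/5+230,y/5+80)
c=onz(s,[S(287,503),S(236,462),S(342,468)],.0955);print("foot",st(c),np.linalg.norm(c[1]-c[0]),np.linalg.norm(c[2]-c[0]))
print("front edge side",st(onz(s,[S(455,655),S(90,375)],.08)))
print("beaker rim",st(onz(t,[(596/4+130,267/4+120)],.152)),st(onz(s,[S(425,458)],.152)))
E
```

```text
top disc [[-27.4497 -49.3751]]
foot [[-36.6941 -64.4898]
 [-36.6574 -13.539 ]
 [  7.6971 -57.9346]] 0.05095079895479488 0.04487264565790838
front edge side [[ -34.3304 -211.9218]
 [ -43.9886  140.6562]]
beaker rim [[  -1.8005 -143.1652]] [[   3.3386 -140.946 ]]
```

>>> carry_out([
  [[1, 6, -0.9, 0, 0, 0, 0], [1, 12, -1.8, 0, 0, 0, 0], [1, 18, -2.7, 0, 0, 0, 0], [1, 23, -3.5, 0, 0, 0, 0], [1, 23, -3.5, 0, 0, 0, 0], [1, 23, -3.5, -3, 0, 0, 0], [1, 23, -3.5, -6, 0, 0, 0], [1, 23, -3.5, -8, 0, 0, 0], [1, 23, -3.5, -9, 0, 0, 0], [1, 23, -3.5, -10, 0, 0, 0], [1, 23, -3.5, -10, 0, 0, 0]],
])

```text
time_s: 10.28
position: [0.6294, 0.0444, 0.2071]
tool_rot: [[0.758, 0.636, 0.147], [-0.113, -0.094, 0.989], [0.643, -0.766, 0.001]]
ft_force: [-0.7, 0.4, -3.6]
grip_width: 0.0408
```

```bash
python3 - <<'E'
from rig import env,get_image
from h import *
np.set_printoptions(precision=4,suppress=True)
d={n:get_image(n) for n in("side","top")};pickle.dump(d,open("v9.pkl","wb"))
crop(d["side"],255,105,80,80,8,"pics/p9s.png");crop(d["top"],170,150,100,60,7,"pics/p9t.png")
o=env.observe();print(o["position"],o["ft_force"],o["wrist_torque"],o["grip_width"],o["time_s"])
E
```

```text
[0.6296 0.0444 0.2074] [-0.3422 -0.2077 -3.9453] [0.0782 0.6221 0.0071] 0.04071300679538361 10.3833
```

View pics/p9s.png

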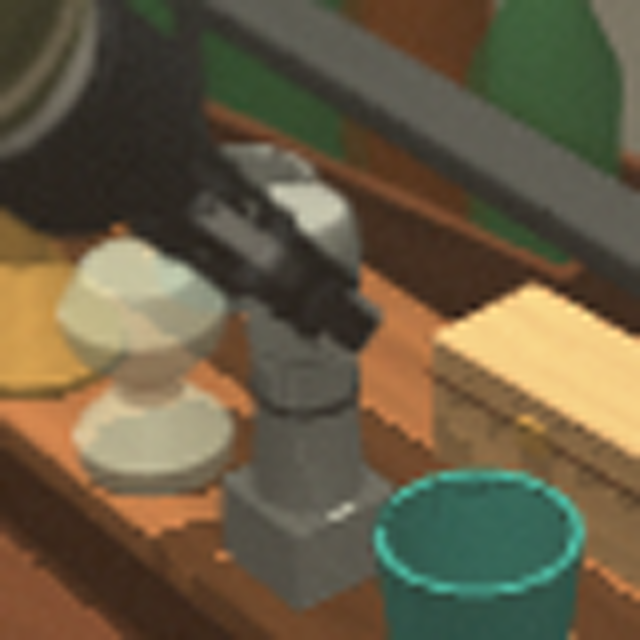

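View pics/p9t.png

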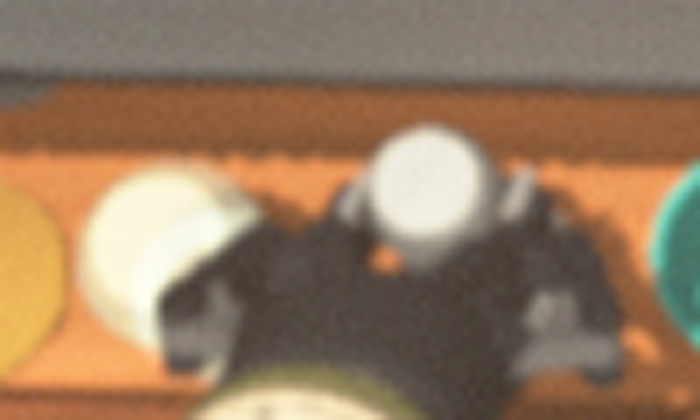

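>>> carry_out([
  [[1, 0, 0, -0.8, 0, 0, 0], [1, 0, 0, -1.6, 0, 0, 0], [1, 0, 0, -2.4, 0, 0, 0], [1, 0, 0, -3.2, 0, 0, 0], [1, 0, 0, -3.8, 0, 0, 0], [1, 0, 0, -3.8, 0, 0, 0]],
])

```text
time_s: 10.88
position: [0.6295, 0.0444, 0.2033]
tool_rot: [[0.758, 0.636, 0.147], [-0.113, -0.094, 0.989], [0.643, -0.766, 0.001]]
ft_force: [-0.7, 0.3, -3.0]
grip_width: 0.0408
```

>>> carry_out([
  [[1, 0, 0, -0.4, 0, 0, 0], [1, 0, 0, -0.8, 0, 0, 0], [1, 0, 0, -1, 0, 0, 0], [1, 0, 0, -1, 0, 0, 0]],
])

```text
time_s: 11.22
position: [0.6296, 0.0444, 0.2025]
tool_rot: [[0.757, 0.636, 0.147], [-0.113, -0.094, 0.989], [0.643, -0.766, 0.001]]
ft_force: [0.5, 0.1, -3.5]
grip_width: 0.0406
```

>>> carry_out([
  [[1, 0, 0, -0.4, 0, 0, 0], [1, 0, 0, -0.8, 0, 0, 0], [1, 0, 0, -1, 0, 0, 0], [1, 0, 0, -1, 0, 0, 0]],
])

```text
time_s: 11.55
position: [0.6297, 0.0444, 0.2018]
tool_rot: [[0.757, 0.637, 0.147], [-0.113, -0.094, 0.989], [0.644, -0.765, 0.001]]
ft_force: [-0.5, 0.4, -1.8]
grip_width: 0.0406
```

Contact seems to be starting, since the force went from −3.5 to −1.8 N. I'll go on gently.

>>> carry_out([
  [[1, 0, 0, -0.3, 0, 0, 0], [1, 0, 0, -0.5, 0, 0, 0], [1, 0, 0, -0.5, 0, 0, 0]],
])

```text
time_s: 11.8
position: [0.6298, 0.0444, 0.2017]
tool_rot: [[0.756, 0.637, 0.147], [-0.113, -0.094, 0.989], [0.644, -0.765, 0.001]]
ft_force: [-2.6, 1.4, 2.6]
grip_width: 0.0408
```

>>> carry_out([
  [[1, 0, 0, -0.3, 0, 0, 0], [1, 0, 0, -0.5, 0, 0, 0], [1, 0, 0, -0.5, 0, 0, 0]],
])

```text
time_s: 12.05
position: [0.63, 0.0444, 0.2017]
tool_rot: [[0.756, 0.638, 0.147], [-0.113, -0.094, 0.989], [0.645, -0.764, 0.001]]
ft_force: [-2.6, 1.7, 6.3]
grip_width: 0.0405
```

```bash
python3 - <<'E'
from rig import env
o=env.observe();print(o["position"],o["ft_force"],o["wrist_torque"],o["time_s"])
E
```

```text
[0.63002432 0.0444482  0.20165309] [-2.61026948  1.72787957  6.31230796] [ 0.02221461  0.36578572 -0.03064179] 12.05
```

>>> carry_out([
  [[1, 0, 0, 0.6, 0, 0, 0], [1, 0, 0, 0.6, 0, 0, 0], [0.5, 0, 0, 0.6, 0, 0, 0], [0.45, 0, 0, 0.6, 0, 0, 0], [0.4, 0, 0, 0.6, 0, 0, 0], [0.35, 0, 0, 0.6, 0, 0, 0], [0.3, 0, 0, 0.6, 0, 0, 0], [0.25, 0, 0, 0.6, 0, 0, 0], [0.2, 0, 0, 0.6, 0, 0, 0], [0.15, 0, 0, 0.6, 0, 0, 0], [0.1, 0, 0, 0.6, 0, 0, 0], [0.1, 0, 0, 0.6, 0, 0, 0]],
], squeeze=20)

```text
time_s: 13.05
position: [0.6296, 0.0444, 0.2013]
tool_rot: [[0.757, 0.636, 0.147], [-0.113, -0.094, 0.989], [0.643, -0.766, 0.001]]
ft_force: [-0.6, 0.1, 0.2]
grip_width: 0.0772
```

```bash
python3 - <<'E'
from rig import env,get_image
from h import *
np.set_printoptions(precision=4,suppress=True)
d={n:get_image(n) for n in("side","top")};pickle.dump(d,open("v10.pkl","wb"))
crop(d["side"],255,105,80,80,8,"pics/p10s.png");crop(d["top"],170,150,100,60,7,"pics/p10t.png")
o=env.observe();print(o["position"],o["ft_force"],o["wrist_torque"],o["grip_width"],o["time_s"])
E
```

```text
[0.6296 0.0444 0.2012] [-0.7729  0.1531  0.8422] [0.0131 0.2847 0.0138] 0.0769480072100722 13.15
```

View pics/p10s.png

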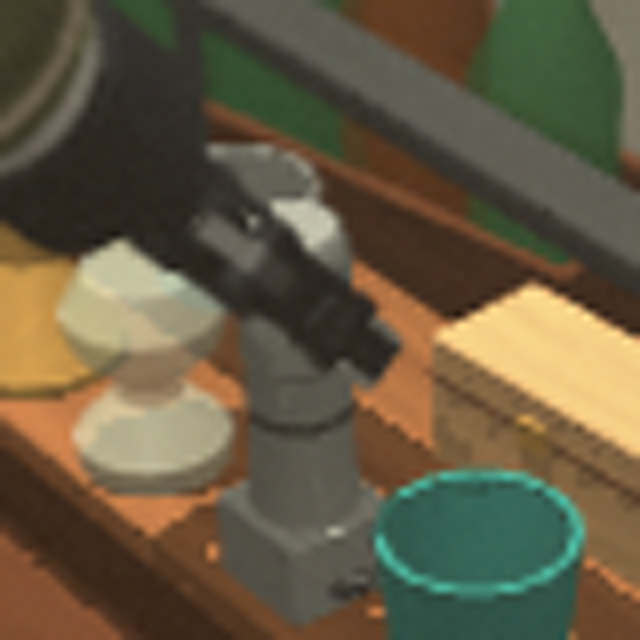

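View pics/p10t.png

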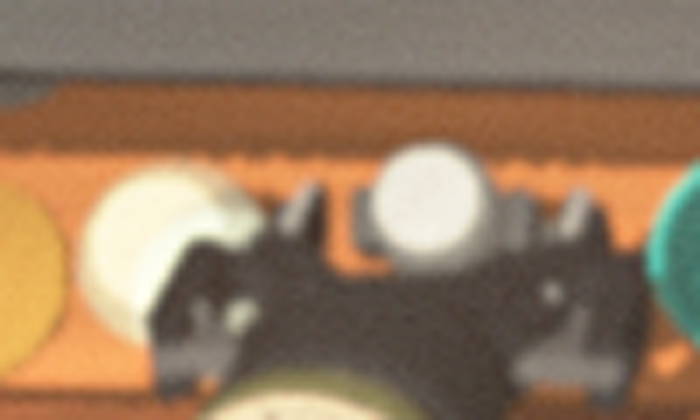

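>>> carry_out([
  [[0.1, -2, 0.3, 1, 0, 0, 0], [0.1, -6, 0.9, 3, 0, 0, 0], [0.1, -12, 1.8, 6, 0, 0, 0], [0.1, -20, 3, 10, 0, 0, 0], [0.1, -30, 4.5, 16, 0, 0, 0], [0.1, -42, 6.3, 23, 0, 0, 0], [0.1, -58, 8.7, 32, 0, 0, 0], [0.1, -76, 11.4, 42, 0, 0, 0], [0.1, -96, 14.4, 55, 0, 0, 0], [0.1, -120, 18, 70, 0, 0, 0], [0.1, -150, 22, 85, 0, 0, 0], [0.1, -185, 27, 100, 0, 0, 0], [0.1, -220, 32, 115, 0, 0, 0], [0.1, -220, 32, 115, 0, 0, 0], [0.1, -220, 32, 115, 0, 0, 0]],
])

```text
time_s: 14.4
position: [0.4078, 0.0768, 0.3178]
tool_rot: [[0.755, 0.64, 0.146], [-0.112, -0.094, 0.989], [0.646, -0.763, 0.001]]
ft_force: [0.1, -0.1, -0.1]
grip_width: 0.0765
```

```bash
python3 - <<'E'
from rig import env,get_image
from h import *
np.set_printoptions(precision=4,suppress=True)
d={n:get_image(n) for n in("side","top")};pickle.dump(d,open("v11.pkl","wb"))
crop(d["side"],230,80,140,140,5,"pics/p11s.png");crop(d["top"],130,120,190,120,4,"pics/p11t.png")
o=env.observe();print(o["position"],o["ft_force"],o["wrist_torque"],o["time_s"])
v=pickle.load(open("v0.pkl","rb"))
for n in d: 
    df=cv2.absdiff(cv2.GaussianBlur(d[n]["img"],(5,5),0),cv2.GaussianBlur(v[n]["img"],(5,5),0)).max(2)
    cv2.imwrite(f"pics/diff_{n}.png",df*3)
E
```

```text
[0.4094 0.0764 0.3163] [ 0.1588 -0.1989 -0.455 ] [ 0.0107  0.2767 -0.006 ] 14.5
```

View pics/p11s.png

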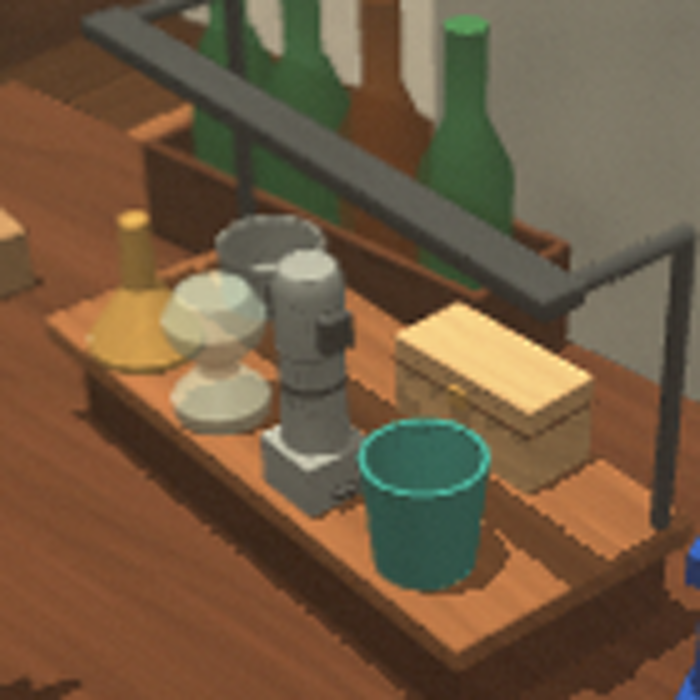

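View pics/p11t.png

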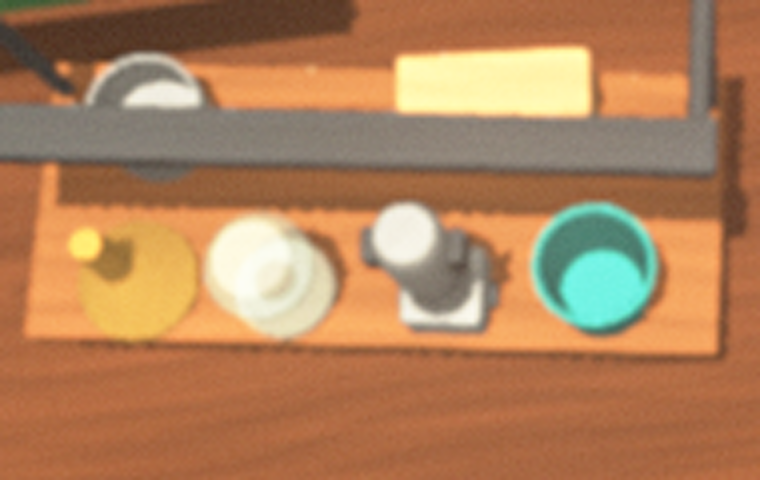

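View pics/diff_top.png

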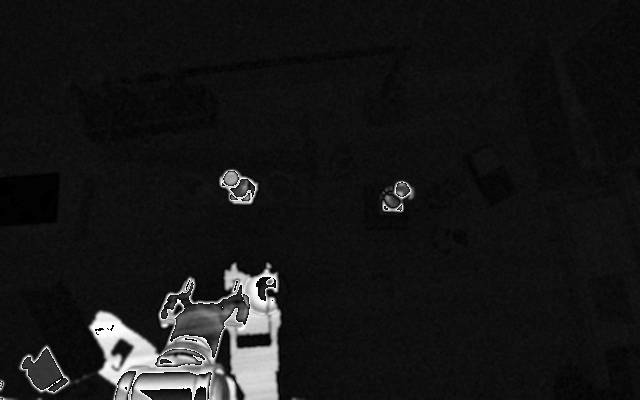

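```bash
python3 - <<'E'
from h import *
np.set_printoptions(precision=2,suppress=True)
d=pickle.load(open("v11.pkl","rb"));s,t=d["side"],d["top"]
def st(p):
    y=np.radians(-8.5);X=np.array([np.cos(y),np.sin(y)]);Y=np.array([-np.sin(y),np.cos(y)]);r=np.asarray(p)[:,:2]-[.642,.089];return np.c_[r@X,r@Y]*1000
T=lambda x,y:(x/4+130,y/4+120);S=lambda x,y:(x/5+230,y/5+80)
print("disc",st(onz(t,[T(405,235)],.23)))
print("foot top front corners t",st(onz(t,[T(401,322),T(486,328)],.116)))
print("foot bottom s",st(onz(s,[S(265,480),S(315,512)],.08)), "top",st(onz(s,[S(264,433),S(313,465),S(360,440)],.116)))
cv2.imwrite("pics/full11.png",t["img"][:,:,::-1]);crop(t,200,150,80,60,8,"pics/p12t.png")
E
```

```text
disc [[ -6.38 -49.16]]
foot top front corners t [[-29.28 -26.11]
 [-31.56 -76.61]]
foot bottom s [[-22.49 -21.35]
 [-18.02 -65.01]] top [[-22.74 -24.4 ]
 [-19.35 -67.53]
 [ 15.93 -65.42]]
```

View pics/full11.png

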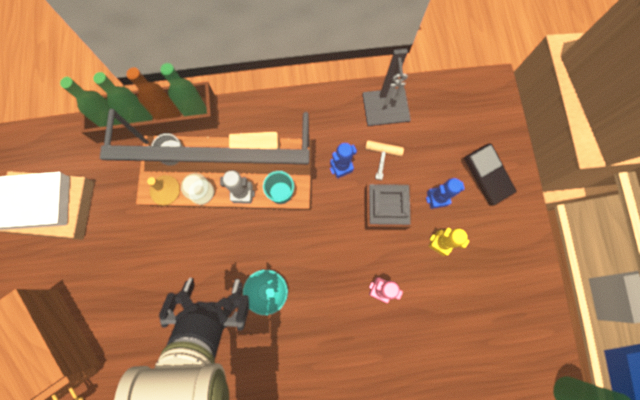

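View pics/p12t.png

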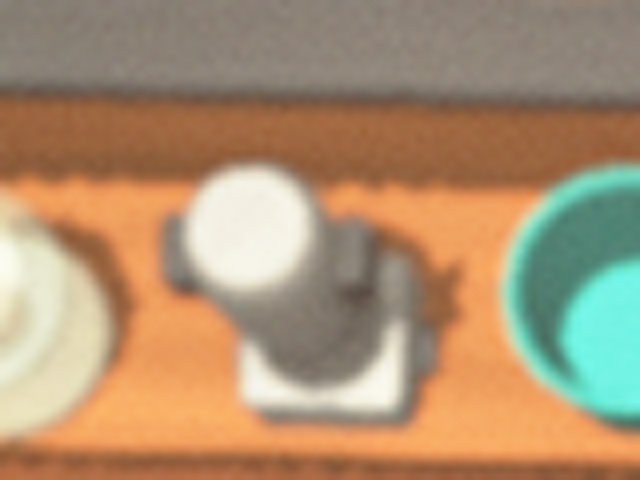

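```bash
python3 -c "
from rig import env
print(env.close_job())"
```

```text
the job is handed in; nothing more can be done
None
```

I squeezed both buttons in, lifted the opener straight out of the dock and stood it in the gap between the crystal stopper and the beaker. I lowered it until the board carried it, let go, and backed the hand out below and in front of the rail. The job is handed in at about 14.5 s of the 45 s allowed.

**Unlocking:** the jaws closed to 41 mm. On lifting, the force settled at about 4 N, the opener's own weight, so the catches were free.

**Set-down:** it pressed on the board with no more than about 10 N before I let go.

**Position:** in the last pictures it stands upright with its buttons out again.

| Check | Top view | Side view |
|---|---|---|
| Offset from the row line (minus = toward the front edge) | about −5 mm | about 0 mm |
| Foot to the board's front edge | about 6 mm | about 15 mm |

- The two views disagree by about 5 mm across the row, but both put the whole foot on the board.
- Along the row it sits at about y = −47 mm, with about 25 mm clear on each side.

**Other checks:** comparing the top view before and after shows only the opener and the arm moved. The arm's shadow over the cork dish is the one spot that comparison cannot rule on, but the dish still looks in place. While held, the opener looked tilted by about 1°, which was within measuring error.

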